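# Find the rough test block by its drag

### The arm

A 7-joint arm with a two-finger parallel gripper is mounted at the origin on the work surface. World frame = base frame: x ahead of the robot, y to its left, z up, the work surface at z = 0. Lengths are in mm, angles in rad, forces in N, time in s.
With the tool pointing down it reaches from about 350 to 900 mm from the base axis. Payload 8.1 kg.
Tool frame: the origin (TCP) lies midway between the tips of the shut fingers; the grasp point (between the pads) lies manip.grip_point_offset behind it (manip.grip_point_offset is the distance from the TCP to the grasp point, in mm); z points along the fingers, y is the line along which they close (so a half turn about z gives the same grasp; the last joint's range is limited). The gripper opens to 92 mm and grips with 3 to 60 N. Pads are 19 mm wide; open, the fingers measure 130 mm over their backs; the gripper's body (75 mm by 190 mm) begins 47 mm behind the grasp point.
Start: joints at [-1.321, 0.434, 0.025, 1.573, -0.012, 1.134, -0.075], TCP at [215.982, 586.51, 226.742] pointing down, gripper open.
Joint ranges: [-2.62, 2.62], [-0.44, 2.09], [-1.27, 1.32], [0.08, 2.57], [-1.32, 4.46], [0.12, 2], [-2.74, 2.74]. Speed limits (rad/s): [2.22, 2.22, 3.01, 3.01, 3.14, 3.14, 3.14].

### API

Orientations are given as a rotation vector (axis times angle).
In Python, from bench import manip gives the robot as it stands. The module is installed in compiled form; this text tells all that it offers.
- The arm moves only by the tool play_rows, never from a script. Its argument "rows" is a list of rows, each a list of 3 entries, a list of its own where there are three numbers: the shift along the tool's x, y, z in mm, then the turn, a rotation vector about the tool's x, y, z in rad, then the opening, from -1 (shut) to 1 (fully open), so that 0 is half open. A call has 1 to 10 rows; each row shifts and turns the commanded pose from where the row before left it, along the tool's axes as they then stand; what a row does not reach is not made up. A row lasts 1/10 s, in which the tool goes at most 50 mm and 8.59 degrees, less where a joint would pass 70% of its speed; a pose out of reach is approached as far as the arm can. A call with a gripper value outside its range is refused whole. The fingers move at their own pace and stop on an object; the grip force is fixed at half the most. Time passes only in rows, so rows that do not move let the fingers close. It gives the time, the measured TCP pose, the force, the opening and the grip force at its end, in the units of the state.
- manip.read_state(): the state, without advancing time (a new reading comes with each control period).
- manip.camera(name): name is "side" or "top" or "wrist"; returns a dict with "img" (420x560x3 uint8, blue, green, red), "z_map" (420x560 float32, mm along the optical axis (not along the pixel's ray), 0 where there is no reading), "K" (3x3 intrinsics, pixels), "R" (3x3) and "t" (3): a world point X has camera coordinates R X + t. Camera axes: x right, y down, z forward; pixel columns grow to the right and rows downward; lengths in mm; the calibration is good to about 2 mm. A picture is of the moment at which its call begins.
- manip.job_done(): hands the job in; it is judged then, once.
The state is a dict: "t": time; "joint_pos": joint angles; "qd": joint speeds; "joint_torque": joint torques, N m; "position": TCP position; "orientation": TCP orientation; "force": force on the tool from outside, world axes, zero at the start; "ft_torque": the same for the moment, N m; "finger_gap": finger opening in mm; "gripper_force": force on a finger pad.
Only numpy, scipy, OpenCV 4.12 (cv2) and the standard library are available. Lean on these libraries where they do the work, as an engineer would, in place of code of your own. Each camera call takes 0.05 s, during which the arm holds its last target. There are 200 camera calls.

### The job

Two steel test blocks that look alike lie on the white drag plate: one is polished underneath, the other ground rough. Slide each of them about 60 mm along the plate to feel which one drags more. Then lay that rough one gently and flat on the middle of the sloping grey stand, the only one that stays there without slipping off, and leave the polished one on the plate.

Things in the scene. Friction and masses are not known exactly. Their poses are not given: they have to be found in the camera images.
- block_1_mid (a point): One of the two test blocks: plain steel, 64 x 48 x 34 mm (x, y, z), 0.73 to 0.91 kg, two small blind holes in its top. This point is its centre, 17 mm above its underside; x along the 64 mm side, y along the 48 mm side, z up. It starts flat on the plate, square to it within 9 degrees. The blocks look alike, one polished and one rough underneath, and swap places from start to start.
- block_2_mid (a point): The other test block, alike to the eye: same size, mass, point and axes. Only the drag tells which is the polished one: pushed slowly along the plate from the side, bearing with its own weight alone, the polished block takes about 0.5 to 0.8 N and the rough one 5.5 to 9 N (bumps when it is struck or set moving can read 3 N).
- plate_top (a point): Centre of the top face of the white drag plate, a fixed rimless slab 210 x 270 x 10 mm (x, y, z) on the bench. x along the 210 mm side, y along the 270 mm side, z up. At the start one block lies 55 mm from the centre towards -x, the other 55 mm towards +x, both within 30 mm of the middle in y: each has more than 75 mm of plate free on either side to slide along y.
- stand_face (a point): Centre of the sloping upper face of the fixed grey metal stand, a bare board 160 mm (x, up the slope) x 150 mm (y, level), without rim or stop, tilted 15 degrees; this point is 30 mm above the bench, z square out of the face. Its low edge is towards the robot. A rough block stays where it is laid on it, a polished one slides off. Stand and plate lie side by side and change places.

How it is judged:
By the outcome, as a careful person would: the job done as asked, in the order asked, and still so for the second after the job is handed in, with the robot touching nothing.
It also fails if it takes over 72 s, if anything falls off the work surface, if the arm or the gripper's body presses on something with over 40 N, if the wrist force passes 120 N, or if a joint passes its speed limit or range.

## Working session

There is one attempt and no reset: what is moved stays moved. The work goes in short steps, Python scripts to look and compute and a tool call to move; the robot and the scene stay as the last step left them, time stands still between calls to the robot, and variables do not carry over. Pictures are saved under pics/ and viewed, at most 10 in all, crops included, and the job is handed in when it is done.

Besides the shell and the picture viewer there is one more tool, called after "Call:" by a JSON object that holds its "name" and its "arguments", one argument or row to a line. play_rows: Moves the arm, as the interface text tells. Its arguments: {"type":"object","properties":{"rows":{"type":"array"}},"required":["rows"]}

```bash
mkdir -p pics; python3 - <<'E'
from bench import manip
import cv2,numpy as np
s=manip.read_state(); print(s, manip.grip_point_offset)
for n in("top","side"):
    c=manip.camera(n); cv2.imwrite(f"pics/{n}0.png",c["img"]); np.savez(f"{n}0.npz",**c)
    print(n,c["K"].tolist(),c["R"].tolist(),c["t"])
E
```

```text
{'t': 0.0, 'joint_pos': array([-1.32064901,  0.43523694,  0.02496969,  1.57412345, -0.0115904 ,
        1.13399564, -0.075149  ]), 'qd': array([-8.91341797e-04,  2.11137187e-03, -7.50272053e-04,  4.14518893e-04,
        1.61260327e-05,  1.85251976e-03, -1.02087606e-03]), 'joint_torque': array([-6.76678465e-04, -6.67836714e+01,  9.84747335e-01, -3.14476955e+01,
       -6.05614996e-02,  4.23360046e-02,  1.24951025e-04]), 'position': array([215.79761578, 586.00165851, 225.92608091]), 'orientation': array([-5.51375971e-01, -3.09269452e+00,  2.53395664e-03]), 'force': array([-0.50073845,  0.14283561,  0.32538001]), 'ft_torque': array([ 0.07234732, -0.01606087,  0.02375577]), 'gripper_force': 0.0, 'finger_gap': 92.05974791492855} 18.8
top [[429.0267830854587, 0.0, 286.6332455574015], [0.0, 429.0267830854587, 214.5223314324039], [0.0, 0.0, 1.0]] [[-0.017200334529518524, -0.9989960459207929, -0.0413648247511552], [-0.9943064301609499, 0.021441550030911565, -0.1043790346423098], [0.10516116884411873, 0.0393339569188385, -0.9936769939977709]] [  8.93717623 556.00010654 665.5914438 ]
side [[401.94306575909786, 0.0, 272.6311582967171], [0.0, 401.94306575909786, 208.9096287855871], [0.0, 0.0, 1.0]] [[0.9312854381324335, -0.36380863212083303, -0.01872730404649876], [-0.2644148126229649, -0.6397044815405857, -0.7217083781988763], [0.25058379753695975, 0.6770682797851769, -0.6919438596596531]] [-506.03586551  161.77795325  575.61120863]
```

View pics/top0.png

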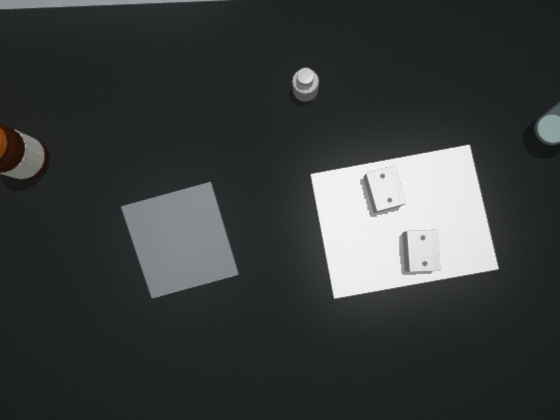

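The top picture shows the plate on the right, with corners near (312,174), (470,147), (497,269) and (334,298). The blocks are at about (386,188) and (423,251). The stand is on the left, with corners near (122,207), (211,183), (238,275) and (152,297).

```bash
cat > h.py <<'E'
import numpy as np,cv2
def cloud(c):
    K,R,t=c["K"],c["R"],c["t"]; z=c["z_map"].astype(float)
    v,u=np.mgrid[:z.shape[0],:z.shape[1]]
    P=np.stack([(u-K[0,2])/K[0,0]*z,(v-K[1,2])/K[1,1]*z,z],-1)
    return (P-t)@R
def ray(c,u,v,zw):
    K,R,t=c["K"],c["R"],c["t"]; d=R.T@np.array([(u-K[0,2])/K[0,0],(v-K[1,2])/K[1,1],1]); o=-R.T@t
    return o+d*(zw-o[2])/d[2]
def blocks(c):
    P=cloud(c); m=((P[...,2]>36)&(P[...,2]<52)&(c["z_map"]>0)&(P[...,1]<-20)).astype(np.uint8)
    n,l,st,_=cv2.connectedComponentsWithStats(m)
    for i in range(1,n):
        if st[i,4]>300:
            p=P[l==i]; r=cv2.minAreaRect(p[:,:2].astype(np.float32)); print("block",np.round(r[0],1),np.round(r[1],1),round(r[2],1),"z",np.median(p[:,2]).round(1),"mean",p.mean(0).round(1),st[i,:4])
E
python3 - <<'E'
from h import *
c=np.load("top0.npz"); P=cloud(c); blocks(c)
q=np.array([ray(c,*p,10)[:2] for p in[(312,174),(470.5,146.5),(497,269),(334,298)]]);print("plate",q.round(1),q.mean(0).round(1))
for p in[(124,208),(210,185),(235,274),(153,295),(180,240)]:
    print("stand",P[p[1],p[0]].round(1))
s=P[210:275,150:215].reshape(-1,3); s=s[(s[:,2]>3)]; A=np.c_[s[:,:2],np.ones(len(s))]; print(np.linalg.lstsq(A,s[:,2],rcond=None)[0], len(s))
m=((P[...,2]>6)&(P[...,2]<60)&(P[...,1]>0)&(c["z_map"]>0)).astype(np.uint8); n,l,st,_=cv2.connectedComponentsWithStats(m)
for i in range(1,n):
    if st[i,4]>2000: p=P[l==i]; print(cv2.minAreaRect(p[:,:2].astype(np.float32)),p.mean(0),p[:,2].min(),p[:,2].max())
E
```

```text
block [ 593.8 -159.5] [64.  48.6] 13.5 z 43.6 mean [ 593.1 -158.8   43.5] [365 166  41  46]
block [ 494.3 -213.5] [64.  48.5] 1.6 z 43.5 mean [ 494.  -212.6   43.3] [406 230  35  42]
plate [[ 625.5  -44.8]
 [ 665.2 -309. ]
 [ 462.6 -338.6]
 [ 420.1  -75.7]] [ 543.4 -192. ]
stand [569.9 257.2  50.3]
stand [604.  119.   48.9]
stand [461.3  85.9   9.7]
stand [429.1 222.1  10.8]
stand [518.2 172.6  28.8]
[ 0.14452446 -0.49101063 40.42991369] 4225
((517.4992065429688, 172.33544921875), (155.66299438476562, 150.41616821289062), 14.02481746673584) [518.4100873  171.96491897  30.40472239] 6.402846403188786 53.32661960875784
```

View pics/side0.png

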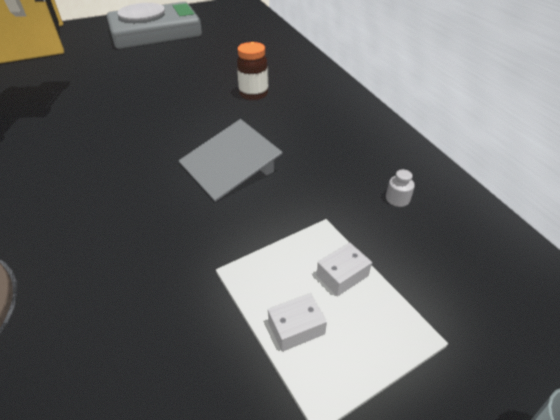

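```bash
cat >> h.py <<'E'
from scipy.spatial.transform import Rotation as Ro
import json
def Rt(phi,tilt=0):
    "tool with y at world angle phi deg, z down; tilt: about tool x so that z leans along +y"
    a=np.radians(phi); y=np.array([np.cos(a),np.sin(a),0]); x=np.array([-y[1],y[0],0]); z=np.array([0,0,-1.])
    return Ro.from_matrix(np.stack([x,y,z],1))*Ro.from_rotvec([-np.radians(tilt),0,0])
def plan(target,R1,n,g,s=None,nturn=None):
    from bench import manip
    s=s or manip.read_state(); p=s["position"].copy(); R0=Ro.from_rotvec(s["orientation"]); nt=nturn or n
    w=(R0.inv()*R1).as_rotvec().round(3); d=(np.array(target)-p)/n; R=R0; rows=[]
    for i in range(n):
        r=(w/nt).round(4) if i<nt else np.zeros(3)
        rows.append([R.inv().apply(d).round(1).tolist(),r.tolist(),g]); R=R*Ro.from_rotvec(r)
    print(json.dumps(rows)); print("turn deg",np.degrees(w).round(1),"start",p.round(1))
E
python3 - <<'E'
from h import *
plan([583.2,-115.3,100],Rt(13.5),26,-0.57,nturn=10)
E
```

```text
[[[-22.6, -20.4, 4.9], [-0.0001, 0.0001, 0.0982], -0.57], [[-24.5, -18.1, 4.9], [-0.0001, 0.0001, 0.0982], -0.57], [[-26.1, -15.6, 4.9], [-0.0001, 0.0001, 0.0982], -0.57], [[-27.5, -13.0, 4.9], [-0.0001, 0.0001, 0.0982], -0.57], [[-28.7, -10.2, 4.9], [-0.0001, 0.0001, 0.0982], -0.57], [[-29.5, -7.4, 4.9], [-0.0001, 0.0001, 0.0982], -0.57], [[-30.1, -4.4, 4.9], [-0.0001, 0.0001, 0.0982], -0.57], [[-30.4, -1.5, 4.9], [-0.0001, 0.0001, 0.0982], -0.57], [[-30.4, 1.5, 4.8], [-0.0001, 0.0001, 0.0982], -0.57], [[-30.1, 4.5, 4.8], [-0.0001, 0.0001, 0.0982], -0.57], [[-29.5, 7.4, 4.8], [0.0, 0.0, 0.0], -0.57], [[-29.5, 7.4, 4.8], [0.0, 0.0, 0.0], -0.57], [[-29.5, 7.4, 4.8], [0.0, 0.0, 0.0], -0.57], [[-29.5, 7.4, 4.8], [0.0, 0.0, 0.0], -0.57], [[-29.5, 7.4, 4.8], [0.0, 0.0, 0.0], -0.57], [[-29.5, 7.4, 4.8], [0.0, 0.0, 0.0], -0.57], [[-29.5, 7.4, 4.8], [0.0, 0.0, 0.0], -0.57], [[-29.5, 7.4, 4.8], [0.0, 0.0, 0.0], -0.57], [[-29.5, 7.4, 4.8], [0.0, 0.0, 0.0], -0.57], [[-29.5, 7.4, 4.8], [0.0, 0.0, 0.0], -0.57], [[-29.5, 7.4, 4.8], [0.0, 0.0, 0.0], -0.57], [[-29.5, 7.4, 4.8], [0.0, 0.0, 0.0], -0.57], [[-29.5, 7.4, 4.8], [0.0, 0.0, 0.0], -0.57], [[-29.5, 7.4, 4.8], [0.0, 0.0, 0.0], -0.57], [[-29.5, 7.4, 4.8], [0.0, 0.0, 0.0], -0.57], [[-29.5, 7.4, 4.8], [0.0, 0.0, 0.0], -0.57]]
turn deg [-0.1  0.1 56.3] start [215.8 586.1 226. ]
```

Call:
{"name": "play_rows", "arguments": {
  "rows": [
    [[-22.6,-20.4,5],[0,0,0.098],-0.57],
    [[-24.5,-18,5],[0,0,0.098],-0.57],
    [[-26,-15.6,5],[0,0,0.098],-0.57],
    [[-27.5,-13,5],[0,0,0.098],-0.57],
    [[-28.7,-10,5],[0,0,0.098],-0.57],
    [[-29.5,-7.4,5],[0,0,0.098],-0.57],
    [[-30,-4.4,5],[0,0,0.098],-0.57],
    [[-30.4,-1.5,5],[0,0,0.098],-0.57],
    [[-30.4,1.5,5],[0,0,0.098],-0.57],
    [[-30,4.5,5],[0,0,0.098],-0.57]
  ]
}}

```text
t: 1.1
position: [357.7, 316.2, 176.4]
orientation: [-1.947, -2.465, 0.001]
force: [0.3, 0.9, -0.3]
finger_gap: 20.8
gripper_force: 0.0
```

Call:
{"name": "play_rows", "arguments": {
  "rows": [
    [[-29.5,7.4,5],[0,0,0],-0.57],
    [[-29.5,7.4,5],[0,0,0],-0.57],
    [[-29.5,7.4,5],[0,0,0],-0.57],
    [[-29.5,7.4,5],[0,0,0],-0.57],
    [[-29.5,7.4,5],[0,0,0],-0.57],
    [[-29.5,7.4,5],[0,0,0],-0.57],
    [[-29.5,7.4,5],[0,0,0],-0.57],
    [[-29.5,7.4,5],[0,0,0],-0.57],
    [[-29.5,7.4,5],[0,0,0],-0.57],
    [[-29.5,7.4,5],[0,0,0],-0.57]
  ]
}}

```text
t: 2.1
position: [499.1, 47.2, 126.3]
orientation: [-1.942, -2.469, 0.0]
force: [-0.4, 0.8, 0.2]
finger_gap: 19.9
gripper_force: 0.0
```

```bash
python3 - <<'E'
from h import *
plan([583.2,-115.3,60],Rt(13.5),8,-0.57)
E
```

```text
[[[-22.2, 5.4, 8.3], [-0.0, -0.0, 0.0002], -0.57], [[-22.2, 5.4, 8.3], [-0.0, -0.0, 0.0002], -0.57], [[-22.2, 5.4, 8.3], [-0.0, -0.0, 0.0002], -0.57], [[-22.2, 5.4, 8.3], [-0.0, -0.0, 0.0002], -0.57], [[-22.2, 5.4, 8.3], [-0.0, -0.0, 0.0002], -0.57], [[-22.2, 5.4, 8.3], [-0.0, -0.0, 0.0002], -0.57], [[-22.2, 5.5, 8.3], [-0.0, -0.0, 0.0002], -0.57], [[-22.2, 5.5, 8.3], [-0.0, -0.0, 0.0002], -0.57]]
turn deg [-0.  -0.   0.1] start [499.1  47.2 126.3]
```

Call:
{"name": "play_rows", "arguments": {
  "rows": [
    [[-22.2,5.4,8.3],[0,0,0],-0.57],
    [[-22.2,5.4,8.3],[0,0,0],-0.57],
    [[-22.2,5.4,8.3],[0,0,0],-0.57],
    [[-22.2,5.4,8.3],[0,0,0],-0.57],
    [[-22.2,5.4,8.3],[0,0,0],-0.57],
    [[-22.2,5.4,8.3],[0,0,0],-0.57],
    [[-22.2,5.5,8.3],[0,0,0],-0.57],
    [[-22.2,5.5,8.3],[0,0,0],-0.57]
  ]
}}

```text
t: 2.9
position: [583.0, -114.8, 59.6]
orientation: [-1.942, -2.469, 0.0]
force: [0.3, 0.0, 0.4]
finger_gap: 20.1
gripper_force: 0.0
```

Call:
{"name": "play_rows", "arguments": {
  "rows": [
    [[0,0,11],[0,0,0],-0.57],
    [[0,0,11],[0,0,0],-0.57],
    [[0,0,11],[0,0,0],-0.57],
    [[0,0,9],[0,0,0],-0.57],
    [[0,0,0],[0,0,0],-0.57],
    [[0,0,0],[0,0,0],-0.57]
  ]
}}

```text
t: 3.5
position: [582.8, -113.6, 18.2]
orientation: [-1.941, -2.47, 0.0]
force: [-0.2, -0.2, 0.3]
finger_gap: 20.1
gripper_force: 0.0
```

```bash
python3 - <<'E'
from h import *
from bench import manip
c=manip.camera("side"); x,y=260,200; cv2.imwrite("pics/s1.png",cv2.resize(c["img"][200:380,210:450],None,fx=3,fy=3)); s=manip.read_state();print(s["position"],s["force"])
E
```

```text
[ 583.11003788 -113.81915655   18.6281774 ] [-1.11520146 -0.65621876  0.00181222]
```

View pics/s1.png

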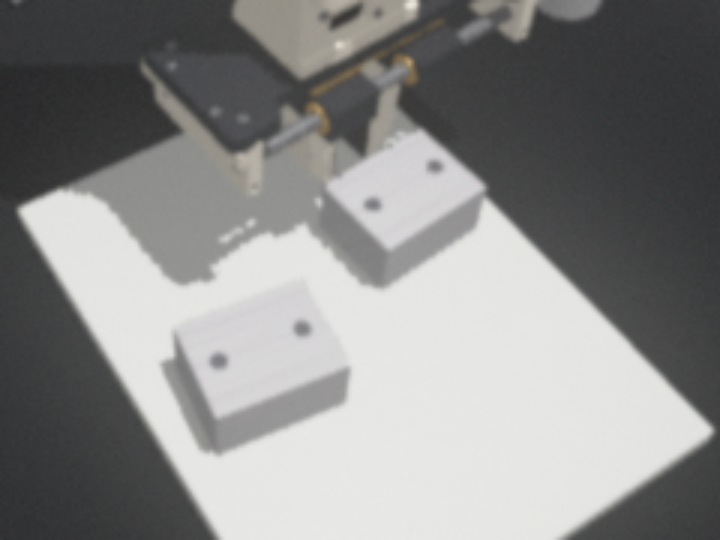

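The fingers stand clear behind the far block on its +y side. That block's near face is around (330,190) to (425,135) in the crop. I'll push it towards −y.

Call:
{"name": "play_rows", "arguments": {
  "rows": [
    [[-3,0,2.5],[0,0,0],-0.57],
    [[-3,0,0],[0,0,0],-0.57],
    [[-3,0,0],[0,0,0],-0.57],
    [[-2,0,0],[0,0,0],-0.57],
    [[-1.5,0,0],[0,0,0],-0.57],
    [[-1.5,0,0],[0,0,0],-0.57],
    [[-2,0,0],[0,0,0],-0.57],
    [[-2,0,0],[0,0,0],-0.57],
    [[-2,0,0],[0,0,0],-0.57],
    [[-2,0,0],[0,0,0],-0.57]
  ]
}}

```text
t: 4.55
position: [588.1, -135.4, 15.8]
orientation: [-1.942, -2.469, -0.0]
force: [-0.7, 2.2, 1.8]
finger_gap: 19.6
gripper_force: 1.2
```

Call:
{"name": "play_rows", "arguments": {
  "rows": [
    [[-2.5,0,0],[0,0,0],-0.57],
    [[-2.5,0,0],[0,0,0],-0.57],
    [[-2.5,0,0],[0,0,0],-0.57],
    [[-2.5,0,0],[0,0,0],-0.57],
    [[-2.5,0,0],[0,0,0],-0.57],
    [[-2.5,0,0],[0,0,0],-0.57]
  ]
}}

```text
t: 5.15
position: [591.7, -150.3, 15.8]
orientation: [-1.942, -2.469, -0.0]
force: [-0.7, 2.2, 2.3]
finger_gap: 19.8
gripper_force: 1.2
```

Call:
{"name": "play_rows", "arguments": {
  "rows": [
    [[-2.5,0,0],[0,0,0],-0.57],
    [[-2.5,0,0],[0,0,0],-0.57],
    [[-2.5,0,0],[0,0,0],-0.57],
    [[-2.5,0,0],[0,0,0],-0.57],
    [[-2.5,0,0],[0,0,0],-0.57],
    [[-2.5,0,0],[0,0,0],-0.57]
  ]
}}

```text
t: 5.75
position: [595.2, -164.8, 15.8]
orientation: [1.942, 2.469, 0.0]
force: [-0.6, 2.0, 2.0]
finger_gap: 19.6
gripper_force: 1.2
```

Call:
{"name": "play_rows", "arguments": {
  "rows": [
    [[-2.5,0,0],[0,0,0],-0.57],
    [[-2.5,0,0],[0,0,0],-0.57],
    [[-2.5,0,0],[0,0,0],-0.57],
    [[-2.5,0,0],[0,0,0],-0.57]
  ]
}}

```text
t: 6.15
position: [597.6, -174.5, 15.8]
orientation: [-1.942, -2.469, -0.0]
force: [0.0, 2.7, 2.4]
finger_gap: 20.0
gripper_force: 1.2
```

```bash
python3 - <<'E'
from h import *
from bench import manip
s=manip.read_state();print(s["position"],s["force"])
E
```

```text
[ 597.5522021  -174.512612     15.80549328] [0.01554596 2.68858111 2.39603353]
```

```bash
python3 - <<'E'
from h import *
from bench import manip
c=manip.camera("side"); cv2.imwrite("pics/s2.png",cv2.resize(c["img"][220:370,250:450],None,fx=4,fy=4)); 
for i in range(3): manip.camera("top"); s=manip.read_state();print(s["position"],s["force"],s["ft_torque"],s["gripper_force"])
c=manip.camera("top"); blocks(c)
E
```

```text
[ 597.63743083 -175.19980486   15.79611002] [0.15431531 0.58163463 0.06345385] [-0.07344969 -0.01996587 -0.0078217 ] 0.0
[ 597.55888235 -175.16169999   15.77382999] [0.59987369 0.47998712 0.4009782 ] [-0.14968325  0.0004421   0.01497451] 0.0
[ 597.47441155 -175.01600355   15.7422513 ] [-0.01194996 -0.44500393  1.0360149 ] [-0.06549072  0.00903559 -0.06297606] 0.0
```

View pics/s2.png

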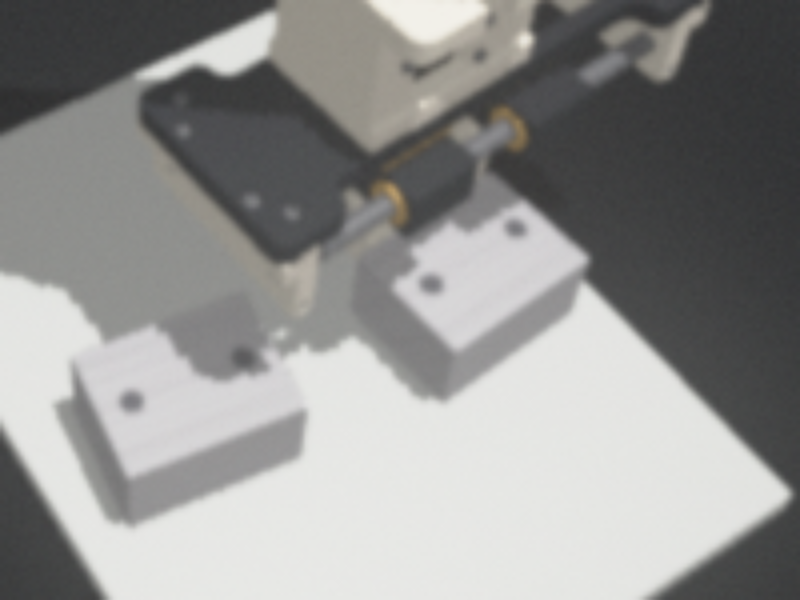

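The block has gone about 50 mm and sits flat against the fingers. The reading of about 2 N is ambiguous, so I'll push on more slowly.

Call:
{"name": "play_rows", "arguments": {
  "rows": [
    [[-1,0,-1.5],[0,0,0],-0.57],
    [[-1,0,0],[0,0,0],-0.57],
    [[-1,0,0],[0,0,0],-0.57],
    [[-1,0,0],[0,0,0],-0.57],
    [[-1,0,0],[0,0,0],-0.57]
  ]
}}

```text
t: 6.9
position: [598.8, -179.1, 17.4]
orientation: [-1.942, -2.47, -0.0]
force: [-1.0, 1.9, 1.1]
finger_gap: 20.0
gripper_force: 1.1
```

Call:
{"name": "play_rows", "arguments": {
  "rows": [
    [[-1,0,0],[0,0,0],-0.57],
    [[-1,0,0],[0,0,0],-0.57],
    [[-1,0,0],[0,0,0],-0.57],
    [[-1,0,0],[0,0,0],-0.57],
    [[-1,0,0],[0,0,0],-0.57]
  ]
}}

```text
t: 7.4
position: [599.9, -184.2, 17.4]
orientation: [1.942, 2.469, 0.0]
force: [0.1, 1.9, 2.4]
finger_gap: 19.4
gripper_force: 1.2
```

```bash
python3 - <<'E'
from h import *
from bench import manip
s=manip.read_state();print(s["position"],s["force"],s["ft_torque"])
E
```

```text
[ 599.93088797 -184.16394255   17.36199664] [0.13598652 1.90419048 2.38257707] [ 0.42817724  0.12702927 -0.02614015]
```

Call:
{"name": "play_rows", "arguments": {
  "rows": [
    [[2,0,0],[0,0,0],-0.57],
    [[2,0,0],[0,0,0],-0.57],
    [[2,0,0],[0,0,0],-0.57],
    [[2,0,0],[0,0,0],-0.57],
    [[2,0,0],[0,0,0],-0.57]
  ]
}}

```text
t: 7.9
position: [597.5, -174.2, 17.3]
orientation: [1.942, 2.469, -0.0]
force: [0.3, -0.1, -0.5]
finger_gap: 19.5
gripper_force: 0.0
```

Call:
{"name": "play_rows", "arguments": {
  "rows": [
    [[-1,0,0],[0,0,0],-0.57],
    [[-1,0,0],[0,0,0],-0.57],
    [[-1,0,0],[0,0,0],-0.57],
    [[-1,0,0],[0,0,0],-0.57],
    [[-1,0,0],[0,0,0],-0.57]
  ]
}}

```text
t: 8.4
position: [598.7, -179.5, 17.3]
orientation: [1.942, 2.469, -0.0]
force: [-0.3, 0.1, 0.8]
finger_gap: 19.7
gripper_force: 0.0
```

```bash
python3 - <<'E'
from h import *
from bench import manip
s=manip.read_state();print(s["position"],s["force"],s["ft_torque"])
c=manip.camera("side"); cv2.imwrite("pics/s3.png",cv2.resize(c["img"][220:370,250:450],None,fx=4,fy=4))
c=manip.camera("top"); P=cloud(c); cv2.imwrite("pics/t3.png",cv2.resize(c["img"][120:320,300:520],None,fx=3,fy=3))
E
```

```text
[ 598.69124426 -179.46429625   17.31668022] [-0.26891834  0.13660602  0.79829899] [-0.10199631  0.02572452  0.01486738]
```

View pics/s3.png

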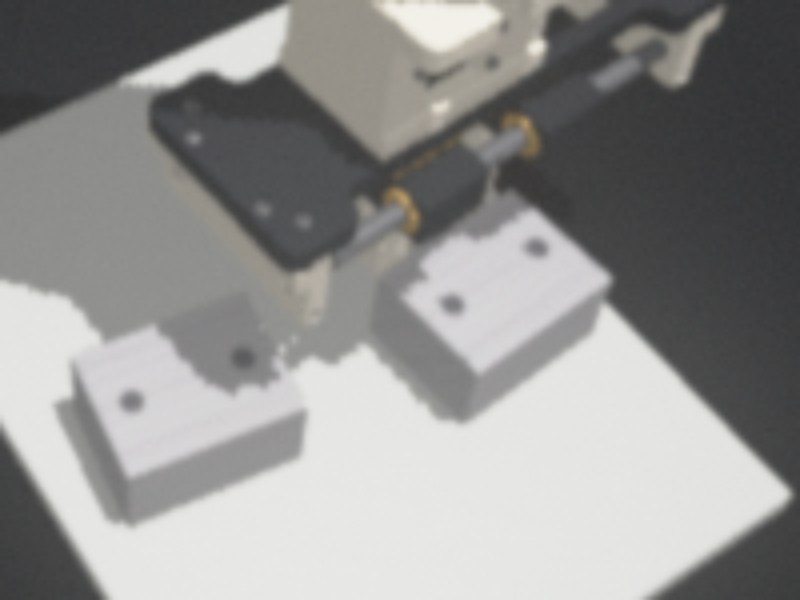

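In the side crop the far block sits flat, centred near (500,280), about 60 mm along. Readings away from the block are near zero, so the 2 N is real. I'll test the other block and compare.

Call:
{"name": "play_rows", "arguments": {
  "rows": [
    [[3,0,0],[0,0,0],-0.57],
    [[2,0,-15],[0,0,0],-0.57],
    [[0,0,-25],[0,0,0],-0.57],
    [[0,0,-25],[0,0,0],-0.57],
    [[0,0,0],[0,0,0.104],-0.57],
    [[0,0,0],[0,0,0.104],-0.57]
  ]
}}

```text
t: 9.1
position: [598.4, -174.2, 84.6]
orientation: [2.191, 2.249, 0.003]
force: [-0.3, 0.4, -0.5]
finger_gap: 19.7
gripper_force: 0.0
```

```bash
python3 - <<'E'
from h import *
plan([495.6,-261,75],Rt(1.6),6,-0.57)
E
```

```text
[[[-14.0, -17.5, 1.6], [0.0005, -0.0, -0.0003], -0.57], [[-14.0, -17.5, 1.6], [0.0005, -0.0, -0.0003], -0.57], [[-14.0, -17.5, 1.6], [0.0005, -0.0, -0.0003], -0.57], [[-14.0, -17.5, 1.6], [0.0005, -0.0, -0.0003], -0.57], [[-14.0, -17.5, 1.6], [0.0005, -0.0, -0.0003], -0.57], [[-14.0, -17.5, 1.6], [0.0005, -0.0, -0.0003], -0.57]]
turn deg [ 0.2 -0.  -0.1] start [ 598.4 -174.2   84.6]
```

Call:
{"name": "play_rows", "arguments": {
  "rows": [
    [[-14,-17.5,1.6],[0,0,0],-0.57],
    [[-14,-17.5,1.6],[0,0,0],-0.57],
    [[-14,-17.5,1.6],[0,0,0],-0.57],
    [[-14,-17.5,1.6],[0,0,0],-0.57],
    [[-14,-17.5,1.6],[0,0,0],-0.57],
    [[-14,-17.5,1.6],[0,0,0],-0.57],
    [[0,0,15],[0,0,0],-0.57],
    [[0,0,15],[0,0,0],-0.57],
    [[0,0,15],[0,0,0],-0.57],
    [[0,0,10],[0,0,0],-0.57]
  ]
}}

```text
t: 10.1
position: [495.2, -261.1, 17.8]
orientation: [2.188, 2.255, 0.001]
force: [-0.2, -0.5, 0.5]
finger_gap: 19.7
gripper_force: 0.0
```

Call:
{"name": "play_rows", "arguments": {
  "rows": [
    [[0,0,3],[0,0,0],-0.57],
    [[0,0,0],[0,0,0],-0.57],
    [[0,0,0],[0,0,0],-0.57]
  ]
}}

```text
t: 10.4
position: [495.5, -261.6, 15.4]
orientation: [2.187, 2.254, 0.001]
force: [-0.5, -0.3, 0.5]
finger_gap: 19.7
gripper_force: 0.0
```

Call:
{"name": "play_rows", "arguments": {
  "rows": [
    [[3,0,0],[0,0,0],-0.57],
    [[3,0,0],[0,0,0],-0.57],
    [[3,0,0],[0,0,0],-0.57],
    [[2,0,0],[0,0,0],-0.57],
    [[2,0,0],[0,0,0],-0.57],
    [[1.5,0,0],[0,0,0],-0.57],
    [[2,0,0],[0,0,0],-0.57],
    [[2,0,0],[0,0,0],-0.57],
    [[2,0,0],[0,0,0],-0.57],
    [[2,0,0],[0,0,0],-0.57]
  ]
}}

```text
t: 11.4
position: [494.6, -240.1, 15.0]
orientation: [2.188, 2.252, -0.001]
force: [0.0, -5.0, 0.5]
finger_gap: 19.7
gripper_force: 2.7
```

Call:
{"name": "play_rows", "arguments": {
  "rows": [
    [[2.5,0,0],[0,0,0],-0.57],
    [[2.5,0,0],[0,0,0],-0.57],
    [[2.5,0,0],[0,0,0],-0.57],
    [[2.5,0,0],[0,0,0],-0.57],
    [[2.5,0,0],[0,0,0],-0.57],
    [[2.5,0,0],[0,0,0],-0.57],
    [[2.5,0,0],[0,0,0],-0.57]
  ]
}}

```text
t: 12.1
position: [494.1, -222.6, 15.0]
orientation: [2.188, 2.252, -0.001]
force: [-0.2, -6.1, 0.5]
finger_gap: 19.6
gripper_force: 2.7
```

Call:
{"name": "play_rows", "arguments": {
  "rows": [
    [[2.5,0,0],[0,0,0],-0.57],
    [[2.5,0,0],[0,0,0],-0.57],
    [[2.5,0,0],[0,0,0],-0.57],
    [[2.5,0,0],[0,0,0],-0.57],
    [[2.5,0,0],[0,0,0],-0.57],
    [[2.5,0,0],[0,0,0],-0.57],
    [[2.5,0,0],[0,0,0],-0.57]
  ]
}}

```text
t: 12.8
position: [493.5, -205.1, 14.9]
orientation: [2.188, 2.252, -0.001]
force: [0.9, -4.9, 0.6]
finger_gap: 19.7
gripper_force: 2.8
```

```bash
python3 - <<'E'
from h import *
from bench import manip
s=manip.read_state();print(s["position"],s["force"],s["ft_torque"])
E
```

```text
[ 493.51196231 -205.06668017   14.93939145] [ 0.86626072 -4.85320566  0.58705691] [-1.24532481  0.02710339  0.00750438]
```

Call:
{"name": "play_rows", "arguments": {
  "rows": [
    [[2.5,0,0],[0,0,0],-0.57],
    [[2.5,0,0],[0,0,0],-0.57],
    [[2.5,0,0],[0,0,0],-0.57],
    [[2.5,0,0],[0,0,0],-0.57]
  ]
}}

```text
t: 13.2
position: [493.2, -195.1, 15.0]
orientation: [2.188, 2.252, -0.001]
force: [-0.3, -5.6, 0.6]
finger_gap: 19.7
gripper_force: 2.8
```

Call:
{"name": "play_rows", "arguments": {
  "rows": [
    [[2.5,0,0],[0,0,0],-0.57],
    [[2.5,0,0],[0,0,0],-0.57],
    [[2.5,0,0],[0,0,0],-0.57]
  ]
}}

```text
t: 13.5
position: [493.0, -187.6, 14.9]
orientation: [2.188, 2.252, -0.001]
force: [-0.1, -5.6, -0.4]
finger_gap: 19.7
gripper_force: 2.8
```

Call:
{"name": "play_rows", "arguments": {
  "rows": [
    [[-4,0,0],[0,0,0],-0.57],
    [[-8,0,0],[0,0,0],-0.57],
    [[-4,0,-15],[0,0,0],0],
    [[0,0,-30],[0,0,0],1],
    [[0,0,-30],[0,0,0],1],
    [[0,0,-15],[0,0,0],1],
    [[0,0,0],[0,0,0],1]
  ]
}}

```text
t: 14.2
position: [494.5, -203.3, 106.7]
orientation: [2.186, 2.252, 0.003]
force: [0.2, 1.1, -0.1]
finger_gap: 55.2
gripper_force: 0.0
```

```bash
python3 - <<'E'
from h import *
from bench import manip
s=manip.read_state();print(s["position"],s["force"],s["ft_torque"])
c=manip.camera("top");blocks(c); cv2.imwrite("pics/t4.png",c["img"])
c=manip.camera("side");blocks(c);cv2.imwrite("pics/s4.png",c["img"])
E
```

```text
[ 494.53065145 -203.33509623  106.747962  ] [ 0.16289002  1.07125784 -0.07108623] [-0.12722062  0.00319203  0.03809624]
block [ 607.9 -215.6] [63.6 49.2] 14.2 z 43.4 mean [ 618.9 -206.1   43.2] [401 156  33  46]
block [ 492.1 -149.6] [63.8 48.5] 1.1 z 43.5 mean [ 492.  -149.3   43.5] [365 232  34  42]
block [ 490.8 -154.2] [64.7 46.5] 0.6 z 45.5 mean [ 496.1 -162.1   44.7] [250 261  55  42]
block [ 605.8 -218.8] [65.  48.4] 13.9 z 45.5 mean [ 603.8 -221.3   45. ] [344 267  59  50]
```

View pics/s4.png

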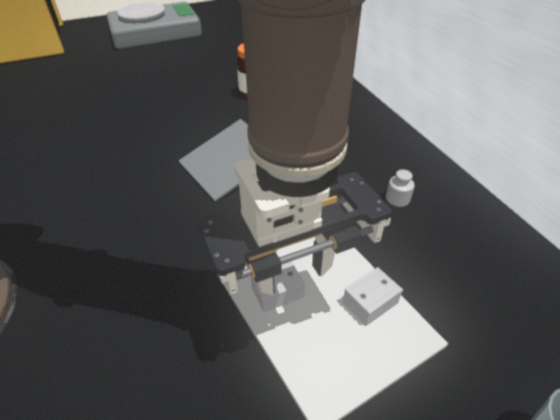

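The side picture shows both blocks flat on the plate and well inside its edges, at about (281,290) and (373,294). The near block is the rough one, at 5–6 N, and the far one took about 2 N. Each has slid about 60 mm. I'll grasp the near block now.

Call:
{"name": "play_rows", "arguments": {
  "rows": [
    [[12,-0.5,0],[0,0,0.005],1],
    [[20,-0.8,0],[0,0,0],1],
    [[19,-0.7,0],[0,0,0],1],
    [[0,0,15],[0,0,0],1],
    [[0,0,20],[0,0,0],1],
    [[0,0,20],[0,0,0],1],
    [[0,0,15],[0,0,0],1],
    [[0,0,8],[0,0,0],1],
    [[0,0,0],[0,0,0],1]
  ]
}}

```text
t: 15.2
position: [488.7, -150.8, 25.3]
orientation: [-2.191, -2.247, 0.003]
force: [0.8, 0.1, 0.7]
finger_gap: 91.7
gripper_force: 0.0
```

```bash
python3 - <<'E'
from h import *
from bench import manip
s=manip.read_state();print(s["position"],s["force"],s["finger_gap"])
plan([491.8,-152,14.7],Rt(1.1),1,1)
c=manip.camera("side");cv2.imwrite("pics/s5.png",cv2.resize(c["img"][220:340,200:360],None,fx=4,fy=4))
E
```

```text
[ 488.72180788 -150.75132475   25.27702202] [0.78783742 0.07785309 0.66334082] 91.74035348670635
[[[-1.3, 3.1, 10.6], [-0.003, -0.001, 0.006], 1]]
turn deg [-0.2 -0.1  0.3] start [ 488.7 -150.8   25.3]
```

View pics/s5.png

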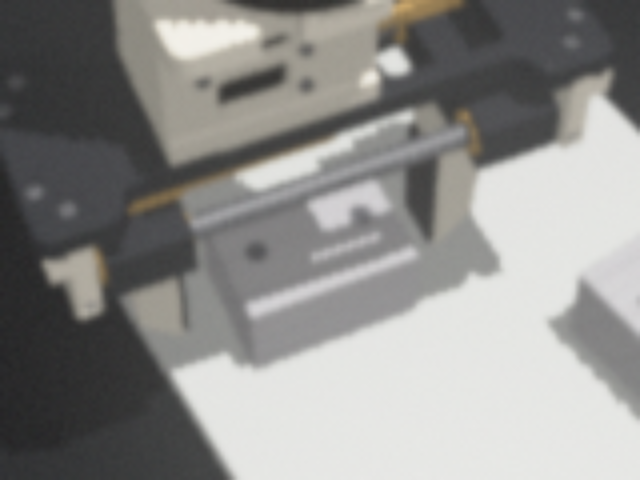

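The block lies between the open fingers, with the left one near (165,300) and the right one near (455,190) in the crop. I'll go down and close.

Call:
{"name": "play_rows", "arguments": {
  "rows": [
    [[-0.7,1.5,5.5],[-0.003,-0.001,0.006],1],
    [[-0.6,1.6,5],[0,0,0],1],
    [[0,0,0],[0,0,0],1],
    [[0,0,0],[0,0,0],0.5],
    [[0,0,0],[0,0,0],-1],
    [[0,0,0],[0,0,0],-1],
    [[0,0,0],[0,0,0],-1],
    [[0,0,0],[0,0,0],-1],
    [[0,0,0],[0,0,0],-1]
  ]
}}

```text
t: 16.15
position: [492.5, -152.7, 16.3]
orientation: [2.199, 2.241, 0.002]
force: [-3.9, 0.3, 6.4]
finger_gap: 63.4
gripper_force: 30.0
```

Call:
{"name": "play_rows", "arguments": {
  "rows": [
    [[0,0,0],[0,0,0],-1],
    [[0,0,-5],[0,0,0],-1],
    [[0,0,-10],[0,0,0],-1],
    [[0,0,-20],[0,0,0],-1],
    [[0,0,-20],[0,0,0],-1],
    [[0,0,-20],[0,0,0],-1],
    [[0,0,-10],[0,0,0],-1],
    [[0,0,0],[0,0,0],-1]
  ]
}}

```text
t: 16.95
position: [493.8, -152.8, 102.5]
orientation: [2.197, 2.239, 0.005]
force: [1.0, 0.1, -7.7]
finger_gap: 63.7
gripper_force: 30.0
```

```bash
python3 - <<'E'
from h import *
from bench import manip
s=manip.read_state();print(s["position"],s["force"],s["finger_gap"],s["gripper_force"])
c=manip.camera("wrist");cv2.imwrite("pics/w6.png",c["img"])
c=manip.camera("side");cv2.imwrite("pics/s6.png",cv2.resize(c["img"][180:330,200:400],None,fx=4,fy=4))
# stand face plane from first picture
c=np.load("top0.npz");P=cloud(c);s=P[195:285,140:225].reshape(-1,3)
z=c["z_map"][195:285,140:225].ravel();s=s[(z>0)]
m=(abs(s[:,0]-517)<60)&(abs(s[:,1]-172)<55);s=s[m]
f=lambda s:np.linalg.lstsq(np.c_[s[:,:2]-[517.5,172.3],np.ones(len(s))],s[:,2],rcond=None)[0]
k=f(s);r=s[:,2]-np.c_[s[:,:2]-[517.5,172.3],np.ones(len(s))]@k;k=f(s[abs(r)<6]);print(k,np.degrees(np.arctan(np.hypot(k[0],k[1]))),np.degrees(np.arctan2(k[1],k[0])),r.std())
E
```

```text
[ 493.81102126 -152.7662608   102.52738579] [ 1.01320268  0.08903667 -7.74697343] 63.74776964917942 29.97779756784439
[ 0.26028607  0.06648863 30.20238501] 15.037134340595225 14.32945879201183 1.20392864840665
```

View pics/s6.png

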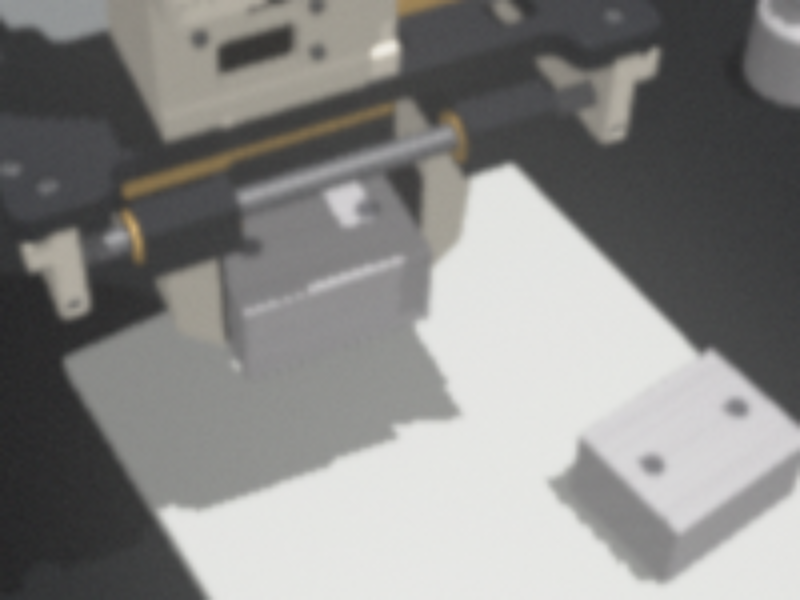

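The block is held square between the fingers, and the polished block is flat on the plate at about (690,460) in the crop. I'll carry this one to a hover over the stand.

```bash
python3 - <<'E'
from h import *
plan([502.1,168.4,92],Rt(14.2,15),16,-1,nturn=16)
E
```

```text
[[[20.0, 1.0, 0.5], [-0.0161, 0.0019, -0.0142], -1], [[20.0, 1.3, 0.6], [-0.0161, 0.0019, -0.0142], -1], [[20.0, 1.5, 0.7], [-0.0161, 0.0019, -0.0142], -1], [[20.0, 1.8, 0.7], [-0.0161, 0.0019, -0.0142], -1], [[19.9, 2.1, 0.8], [-0.0161, 0.0019, -0.0142], -1], [[19.9, 2.3, 0.9], [-0.0161, 0.0019, -0.0142], -1], [[19.9, 2.6, 0.9], [-0.0161, 0.0019, -0.0142], -1], [[19.8, 2.9, 1.0], [-0.0161, 0.0019, -0.0142], -1], [[19.8, 3.1, 1.1], [-0.0161, 0.0019, -0.0142], -1], [[19.7, 3.4, 1.2], [-0.0161, 0.0019, -0.0142], -1], [[19.7, 3.7, 1.3], [-0.0161, 0.0019, -0.0142], -1], [[19.6, 3.9, 1.4], [-0.0161, 0.0019, -0.0142], -1], [[19.6, 4.2, 1.5], [-0.0161, 0.0019, -0.0142], -1], [[19.5, 4.4, 1.6], [-0.0161, 0.0019, -0.0142], -1], [[19.4, 4.7, 1.7], [-0.0161, 0.0019, -0.0142], -1], [[19.4, 4.9, 1.8], [-0.0161, 0.0019, -0.0142], -1]]
turn deg [-14.8   1.8 -13. ] start [ 492.6 -152.4  100.8]
```

Call:
{"name": "play_rows", "arguments": {
  "rows": [
    [[10,0.5,0.3],[-0.008,0.001,-0.007],-1],
    [[20,1.3,0.6],[-0.0161,0.0019,-0.0142],-1],
    [[20,1.5,0.7],[-0.0161,0.0019,-0.0142],-1],
    [[20,1.8,0.7],[-0.0161,0.0019,-0.0142],-1],
    [[20,2,0.8],[-0.0161,0.0019,-0.0142],-1],
    [[20,2.3,0.9],[-0.0161,0.0019,-0.0142],-1],
    [[20,2.6,0.9],[-0.0161,0.0019,-0.0142],-1],
    [[20,2.9,1],[-0.0161,0.0019,-0.0142],-1],
    [[20,3.1,1.1],[-0.0161,0.0019,-0.0142],-1],
    [[20,3.4,1.2],[-0.0161,0.0019,-0.0142],-1]
  ]
}}

```text
t: 18.05
position: [498.4, 40.0, 94.7]
orientation: [1.976, 2.31, 0.186]
force: [-0.0, -0.9, -7.1]
finger_gap: 63.8
gripper_force: 30.0
```

Call:
{"name": "play_rows", "arguments": {
  "rows": [
    [[19.7,3.7,1.3],[-0.0161,0.0019,-0.0142],-1],
    [[19.6,3.9,1.4],[-0.0161,0.0019,-0.0142],-1],
    [[19.6,4.2,1.5],[-0.0161,0.0019,-0.0142],-1],
    [[19.5,4.4,1.6],[-0.0161,0.0019,-0.0142],-1],
    [[19.4,4.7,1.7],[-0.0161,0.0019,-0.0142],-1],
    [[19.4,4.9,1.8],[-0.0161,0.0019,-0.0142],-1],
    [[10,2.5,1],[-0.008,0.001,-0.007],-1],
    [[0,0,0],[0,0,0],-1],
    [[0,0,0],[0,0,0],-1],
    [[0,0,0],[0,0,0],-1]
  ]
}}

```text
t: 19.05
position: [504.2, 168.0, 91.7]
orientation: [1.824, 2.338, 0.306]
force: [0.6, -0.7, -7.6]
finger_gap: 64.0
gripper_force: 30.0
```

```bash
python3 - <<'E'
from h import *
from bench import manip
c=manip.camera("side");np.savez("s7.npz",**c);cv2.imwrite("pics/s7.png",cv2.resize(c["img"][60:210,130:330],None,fx=4,fy=4))
n=-Rt(14.2,15).apply([0,0,1]);s=manip.read_state();d=s["position"]-[517.5,172.3,30.1]
print(s["position"],s["force"],s["finger_gap"],"height of TCP over face",d@n, n)
plan(np.array([517.5,172.3,30.1])+n*14.3,Rt(14.2,15),1,-1)
E
```

```text
[504.32584103 168.02177416  91.78184596] [-0.14213301  0.03410182 -7.8798854 ] 63.6375463833658 height of TCP over face 63.15725388657797 [-0.25091092 -0.06349022  0.96592583]
[[[1.0, -2.6, 48.9], [-0.001, 0.002, -0.002], -1]]
turn deg [-0.1  0.1 -0.1] start [504.3 168.   91.8]
```

View pics/s7.png

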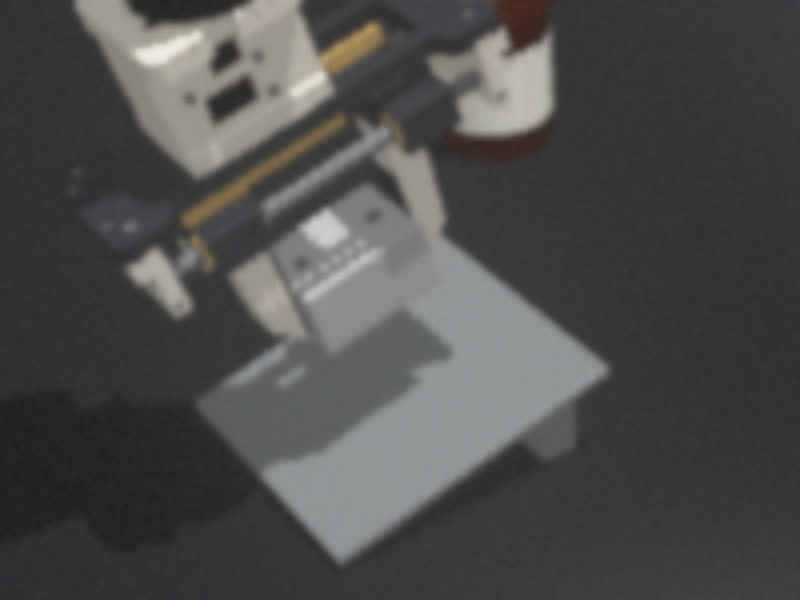

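The block hovers parallel to the stand face, over its middle, with its underside near (370,330) in the crop. I'll lower it along the face normal.

Call:
{"name": "play_rows", "arguments": {
  "rows": [
    [[0.5,-1.3,8],[-0.001,0.002,-0.002],-1],
    [[0.5,-1.3,10],[0,0,0],-1],
    [[0,0,12],[0,0,0],-1],
    [[0,0,10],[0,0,0],-1],
    [[0,0,7],[0,0,0],-1],
    [[0,0,2],[0,0,0],-1],
    [[0,0,0],[0,0,0],-1],
    [[0,0,0],[0,0,0],-1]
  ]
}}

```text
t: 19.9
position: [514.1, 172.7, 44.0]
orientation: [1.819, 2.341, 0.31]
force: [-0.7, -0.1, -7.7]
finger_gap: 63.9
gripper_force: 30.0
```

Call:
{"name": "play_rows", "arguments": {
  "rows": [
    [[0,0,1.5],[0,0,0],-1],
    [[0,0,1.5],[0,0,0],-1],
    [[0,0,1],[0,0,0],-1],
    [[0,0,0],[0,0,0],-1]
  ]
}}

```text
t: 20.3
position: [514.9, 173.1, 40.0]
orientation: [1.819, 2.342, 0.31]
force: [-0.6, -0.1, -7.2]
finger_gap: 63.4
gripper_force: 30.0
```

```bash
cat > chk.py <<'E'
from h import *
from bench import manip
s=manip.read_state();R=Rt(14.2,15);d=R.inv().apply(s["position"]-np.array([517.5,172.3,30.1]))
print("offset tool axes",d.round(1),"F tool",R.inv().apply(s["force"]).round(1),s["force"].round(1),"rot",np.degrees((Ro.from_rotvec(s["orientation"]).inv()*R).as_rotvec()).round(2))
E
python3 chk.py
```

```text
offset tool axes [  1.4   0.3 -10.1] F tool [ 0.  -2.4  6.8] [-0.6 -0.1 -7.2] rot [ 0.04 -0.08  0.1 ]
```

Call:
{"name": "play_rows", "arguments": {
  "rows": [
    [[-0.7,0,0.7],[0,0,0],-1],
    [[-0.7,0,0.7],[0,0,0],-1],
    [[0,0,0.6],[0,0,0],-1],
    [[0,0,0],[0,0,0],-1]
  ]
}}

```text
t: 20.7
position: [515.8, 171.7, 38.0]
orientation: [1.82, 2.341, 0.31]
force: [-0.4, 0.9, -7.8]
finger_gap: 63.8
gripper_force: 30.0
```

Call:
{"name": "play_rows", "arguments": {
  "rows": [
    [[0,0,0.5],[0,0,0],-1],
    [[0,0,0.5],[0,0,0],-1],
    [[0,0,0],[0,0,0],-1]
  ]
}}

```text
t: 21.0
position: [516.0, 171.9, 37.0]
orientation: [1.819, 2.342, 0.31]
force: [0.3, -0.3, -8.3]
finger_gap: 63.7
gripper_force: 30.0
```

```bash
python3 chk.py
```

```text
offset tool axes [-0.1  0.3 -7.1] F tool [-0.3 -1.9  8. ] [ 0.3 -0.3 -8.3] rot [ 0.03 -0.07  0.1 ]
```

Call:
{"name": "play_rows", "arguments": {
  "rows": [
    [[0,0,0.5],[0,0,0],-1],
    [[0,0,0.5],[0,0,0],-1],
    [[0,0,0],[0,0,0],-1]
  ]
}}

```text
t: 21.3
position: [516.2, 171.9, 36.6]
orientation: [1.82, 2.342, 0.311]
force: [-5.2, -1.5, 3.9]
finger_gap: 64.2
gripper_force: 30.0
```

Call:
{"name": "play_rows", "arguments": {
  "rows": [
    [[0,0,0.4],[0,0,0],-1],
    [[0,0,0.3],[0,0,0],-1],
    [[0,0,0],[0,0,0],-1]
  ]
}}

```text
t: 21.6
position: [516.2, 171.9, 36.6]
orientation: [1.82, 2.342, 0.311]
force: [-11.2, -3.5, 17.7]
finger_gap: 64.1
gripper_force: 30.0
```

```bash
python3 chk.py
```

```text
offset tool axes [-0.1  0.3 -6.6] F tool [ -0.6  -6.7 -20.1] [-11.2  -3.5  17.7] rot [ 0.07 -0.12  0.08]
```

Contact is made. I'll ease off the pressure, then open gently.

Call:
{"name": "play_rows", "arguments": {
  "rows": [
    [[0,0,-0.4],[0,0,0],-1],
    [[0,0,-0.3],[0,0,0],-1],
    [[0,0,0],[0,0,0],-1]
  ]
}}

```text
t: 21.9
position: [516.2, 171.9, 36.6]
orientation: [1.819, 2.342, 0.31]
force: [-7.6, -1.8, 8.5]
finger_gap: 63.7
gripper_force: 30.0
```

Call:
{"name": "play_rows", "arguments": {
  "rows": [
    [[0,0,0],[0,0,0],0.42],
    [[0,0,0],[0,0,0],0.48],
    [[0,0,0],[0,0,0],0.6],
    [[0,0,0],[0,0,0],0.8],
    [[0,0,0],[0,0,0],0.9],
    [[0,0,0],[0,0,0],0.9]
  ]
}}

```text
t: 22.5
position: [516.5, 171.9, 36.2]
orientation: [1.819, 2.341, 0.31]
force: [0.5, 0.5, -0.3]
finger_gap: 86.6
gripper_force: 0.0
```

Call:
{"name": "play_rows", "arguments": {
  "rows": [
    [[0,0,-4],[0,0,0],0.9],
    [[0,0,-8],[0,0,0],0.9],
    [[0,0,-12],[0,0,0],0.9],
    [[0,0,-20],[0,0,0],0.9],
    [[0,0,-30],[0,0,0],0.9],
    [[0,0,-30],[0,0,0],0.9],
    [[0,0,-15],[0,0,0],0.9],
    [[0,0,0],[0,0,0],0.9]
  ]
}}

```text
t: 23.3
position: [486.9, 164.8, 153.9]
orientation: [1.819, 2.341, 0.317]
force: [-0.2, 0.4, -0.3]
finger_gap: 87.2
gripper_force: 0.0
```

```bash
python3 chk.py; python3 - <<'E'
from h import *
from bench import manip
c=manip.camera("side");cv2.imwrite("pics/s8.png",cv2.resize(c["img"][100:400,150:450],None,fx=2,fy=2))
c=manip.camera("top");blocks(c)
P=cloud(c);Q=Rt(14.2,15).inv().apply((P-[517.5,172.3,30.1]).reshape(-1,3)).reshape(P.shape)
m=(Q[...,2]<-28)&(Q[...,2]>-40)&(abs(Q[...,0])<70)&(abs(Q[...,1])<75)&(c["z_map"]>0)
print(m.sum(),Q[m].mean(0),cv2.minAreaRect(Q[m][:,:2].astype(np.float32)))
E
```

```text
offset tool axes [   0.2    1.6 -127.7] F tool [ 0.4 -0.2  0.3] [-0.2  0.4 -0.3] rot [ 0.27 -0.2   0.08]
block [ 607.6 -215.8] [64.2 48.5] 13.8 z 43.4 mean [ 606.9 -215.2   43.3] [400 156  42  46]
1281 [  1.17448327   1.40305252 -33.99483932] ((2.014944076538086, 1.3161602020263672), (64.42074584960938, 48.33222198486328), 89.84352111816406)
```

View pics/s8.png

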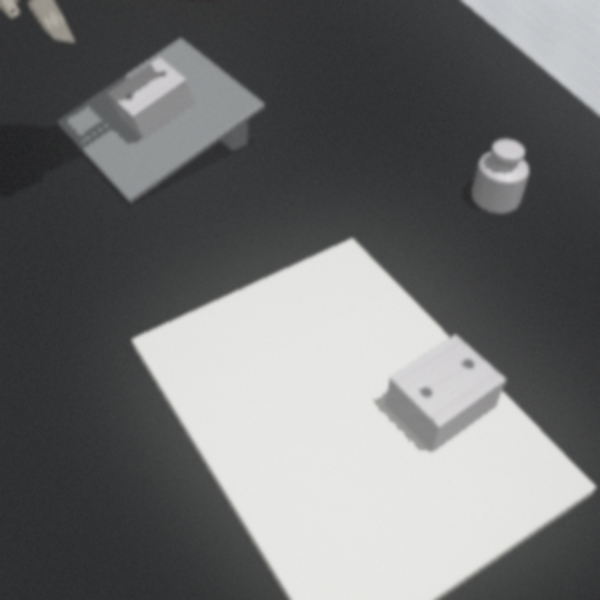

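The rough block lies flat on the stand near (150,95), within 2 mm of the middle, and isn't slipping. The polished one stays on the plate near (447,390). Handing in.

```bash
python3 -c "
from bench import manip
print(manip.job_done())"
```

```text
the job is handed in; nothing more can be done
None
```

I slid both blocks about 60 mm. The rough one dragged 5–6 N and now lies flat on the stand within 2 mm of the middle, without slipping; the other stays on the plate. It read about 2 N, above the 0.5–0.8 N quoted for polished, with an unexplained upward force of about 2 N, but far below the rough one. The job is handed in, but no verdict came back.

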